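# Put the belt selector to run and pull the start knob

## Task

Get the stopped belt ready and start it: lift the selector lever out of its notch, carry it across to the notch at the other end of the gate and let it drop fully home there. Then pull the start knob straight out of its sloped panel as far as it comes, hold it out for about a second, and let go so that it rests fully home again. Never pull the knob before the lever sits in its new notch, and leave the hand stamp, the label roll and the brush where they are.

Things in the scene. Friction and masses are not known exactly. Their poses are not given: they have to be found in the camera images.
- selector: Gate selector: fixed grey box 90 (x) by 150 (y) by 45 mm high on a foot plate 110 x 180 x 6 mm. On top two steel ribs along y, 38 mm apart, with a notch near each end, at y = -30 and +30 mm; a lever stands between them, its cross pin starting in the notch at y = -30 mm. Origin: centre of the underside on the work surface, z up; position and yaw vary.
- new_notch (a point): Floor of the notch the lever must go to, midway between the ribs, 53 mm above the work surface; axes as selector. Both notches are 13 mm wide (y) and 14 mm deep for an 8 mm pin. Rib tops: 67 mm high between the notches, 79 mm beyond them.
- lever_grip (a point): Centre of the black block on top of the selector lever: 36 mm in x, 26 mm in y, 42 mm high, axes as selector; 133 mm above the work surface when the lever is seated. The block's underside is 112 mm above the work surface then. It is free on all sides and above.
- selector_carriage (a joint): Travel of the lever along the gate (m), positive to +y of selector: 0 in the starting notch, 0.060 in the new notch, stops at -0.002 and 0.062. Slides lightly (about 1 N).
- selector_lever (a joint): Lift of the lever (m), straight up: 0 seated in a notch, stop at 0.026. A spring and its weight press it down with 4 N seated and 8 N at the top. Between the notches it rests on the ribs at 0.014, so it must be lifted by more than that to leave or enter a notch. It does not turn.
- start_station: Start station: fixed grey wedge-shaped housing 120 (x) by 96 (y) by 98 mm high on a foot plate 142 x 116 x 6 mm. Its panel slopes: the outward normal leans 28 degrees from vertical towards -x of this frame. The knob is at the panel's centre (x = -5, z = 69 mm). Origin: centre of the underside on the work surface, z up; position and yaw vary.
- hood_edge (a point): Middle of the free edge of the aluminium splash hood, a plate 88 mm wide and 3 mm thick that stands 125 mm out from the panel's upper edge, parallel to the knob's axis and 62 mm from it (on the +x side). It overhangs the knob, so the tool has to come tilted, along the knob's axis.
- knob_grip (a point): Middle of the black round start knob's head, on its axis; moves with it. z points outward along the axis, the way it is pulled (28 degrees from vertical); y is the station's y, level. Head 42 mm in diameter, 35 mm long (19 mm below this point to 16 mm above), its underside 28 mm off the panel, on an 18 mm stem. Free room on both sides in y.
- start_knob (a joint): How far the knob is pulled out (m): 0 home, 0.018 at its stop. Spring return: 3.5 N at home rising to about 10 N at the stop.
- label_roll: White label roll 68 mm in diameter, 40 mm high, standing behind the two control boxes. Bystander.
- brush: Blue brush 212 mm long, lying behind. Bystander.
- date_stamp: Hand stamp standing upright behind the boxes, grey block foot with a black turned handle, 36 x 40 x 80 mm high. Bystander.

How it is judged (in metres and radians):
On the way, in this order (a step that is already met when the one before it is completed fails the run):
1. the selector lever sits down in the new notch (value of joint selector_carriage above 0.054 m and value of joint selector_lever below 0.004 m), for 0.2 s.
2. the start knob is held pulled out, at least 14 of its 18 mm (value of joint start_knob above 0.014 m), for 0.3 s.
At the end, for the whole second after the job is handed in: The selector lever is down in the new notch (within 4 mm of seated, 54 mm or more along the gate), the start knob has been pulled out after that and is back within 2 mm of home, and both are released (all of step 1 and value of joint start_knob below 0.002 m); the robot touches nothing.
It fails at once if the knob is pulled (more than 6 mm) while the lever is not seated in the new notch (value of joint start_knob above 0.006 m and (value of joint selector_carriage below 0.052 m or value of joint selector_lever above 0.006 m)).
It fails at once if a bystander is moved more than 30 mm (distance of any of label_roll, brush, date_stamp from where it was at the start of the episode above 0.03 m).
It also fails if it takes over 53 s, if anything falls off the work surface, if the arm or the gripper's body presses on something with over 40 N, if the wrist force passes 120 N, or if a joint passes its speed limit or range.

## Robot

A 6-joint arm with a two-finger parallel gripper is mounted at the origin on a cart in front of the work surface, level with it; the furniture and walls round the work are solid. World frame = base frame: x ahead of the robot, y to its left, z up, the work surface at z = 0. Lengths are in mm, angles in rad, forces in N, time in s.
With the tool pointing down it reaches from about 350 to 925 mm from the base axis. Payload 6.4 kg.
Tool frame: the origin (TCP) lies midway between the tips of the shut fingers; the grasp point (between the pads) lies 19 mm behind it (robot.pinch_z is the z of the grasp point in the tool frame, in mm); z points along the fingers, y is the line along which they close (so a half turn about z gives the same grasp; the last joint's range is limited). The gripper opens to 94 mm and grips with 3 to 60 N. Pads are 16 mm wide; open, the fingers measure 119 mm over their backs; the gripper's body (75 mm by 177 mm) begins 78 mm behind the grasp point.
Start: joints at [-1.326, 0.245, 1.558, -0, 1.339, -0.174], TCP at [264.338, -593.834, 185.255] pointing down, gripper open.
Joint ranges: [-3.13, 3.13], [-1.02, 2.26], [0.13, 2.54], [-0.95, 4.09], [0.21, 2.88], [-2.74, 2.74]. Speed limits (rad/s): [2.57, 2.57, 3.14, 3.14, 3.14, 3.14].

## Interface

Orientations are given as a unit quaternion [x, y, z, w].
In Python, from bench import robot gives the robot as it stands.
- The arm moves only by the shell command python3 -m pendant 'ROWS'. ROWS is JSON, a list of rows, each a list of 5 numbers: the opening, from 0 (shut) to 1 (fully open), then the shift along the tool's x, y, z in cm, then the turn about the tool's z in degrees. A call has 1 to 20 rows; each row is the pose to reach, as a shift and turn from the pose commanded when the call began, along the tool's axes at that moment; what a row does not reach only later rows make up. A row lasts 1/8 s, in which the tool goes at most 62.5 mm and 10.7 degrees, less where a joint would pass 70% of its speed; a pose out of reach is approached as far as the arm can. A call with a gripper value outside its range is refused whole. The fingers move at their own pace and stop on an object; the grip force is fixed at half the most. Time passes only in rows, so rows that repeat a pose let the fingers close. It gives the time, the measured TCP pose, the force, the opening and the grip force at its end, in the units of the state.
- robot.get_state(): the state, without advancing time (a new reading comes with each control period).
- robot.capture(name): name is "scene" or "top"; returns the picture (420x560x3 uint8, red, green, blue); there is no depth.
- robot.calibration(name): a dict with "camera_matrix" (3x3 intrinsics, pixels), "camera_from_world" (4x4, takes a point from world to camera coordinates). Camera axes: x right, y down, z forward; pixel columns grow to the right and rows downward; lengths in mm; the calibration is good to about 2 mm. A picture is of the moment at which its call begins. calibration takes no time and is no camera call.
- robot.finish_job(): hands the job in; it is judged then, once.
The state is a dict: "clock": time; "joint_positions": joint angles; "joint_velocities": joint speeds; "tau": joint torques, N m; "tcp_pos": TCP position; "tool_rot": TCP orientation; "contact_force": force on the tool from outside, world axes, zero at the start; "moment": the same for the moment, N m; "gripper_width": finger opening in mm; "grasp_force": force on a finger pad.
Only numpy, scipy, OpenCV 4.12 (cv2) and the standard library are available. Lean on these libraries where they do the work, as an engineer would, in place of code of your own. Each camera call takes 0.05 s, during which the arm holds its last target. There are 200 camera calls.

## Working session

There is one attempt and no reset: what is moved stays moved. The work goes in short steps, Python scripts to look and compute and a shell command to move; the robot and the scene stay as the last step left them, time stands still between calls to the robot, and variables do not carry over. Pictures are saved under pics/ and viewed, at most 10 in all, crops included, and the job is handed in when it is done.

```bash
mkdir -p pics && ls && python3 - <<'E'
from bench import robot
import cv2,json,numpy as np
s=robot.get_state(); print({k:np.round(s[k],3).tolist() for k in ("clock","tcp_pos","tool_rot","contact_force","gripper_width")}, robot.pinch_z)
for n in ("scene","top"):
    im=robot.capture(n); cv2.imwrite(f"pics/{n}0.png",im[:,:,::-1])
    c=robot.calibration(n); print(n,np.round(c["camera_matrix"],1).tolist(),np.round(c["camera_from_world"],3).tolist())
E
```

```text
pics
{'clock': 0.0, 'tcp_pos': [264.188, -593.186, 184.15], 'tool_rot': [0.978, 0.208, -0.0, -0.001], 'contact_force': [-0.937, -0.207, -0.712], 'gripper_width': 93.985} -18.8
scene [[546.6, 0.0, 274.9], [0.0, 546.6, 209.1], [0.0, 0.0, 1.0]] [[0.802, -0.597, -0.017, -664.308], [-0.242, -0.298, -0.923, 214.53], [0.547, 0.744, -0.384, 1066.886], [0.0, 0.0, 0.0, 1.0]]
top [[404.3, 0.0, 272.6], [0.0, 404.3, 206.2], [0.0, 0.0, 1.0]] [[0.026, -1.0, 0.018, -316.818], [-0.995, -0.027, -0.099, 627.108], [0.1, -0.016, -0.995, 934.818], [0.0, 0.0, 0.0, 1.0]]
```

View pics/scene0.png

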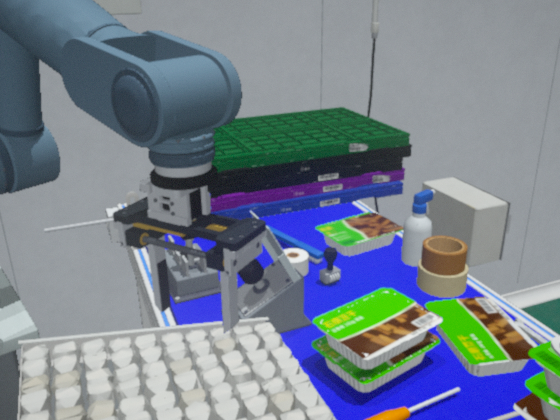

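View pics/top0.png

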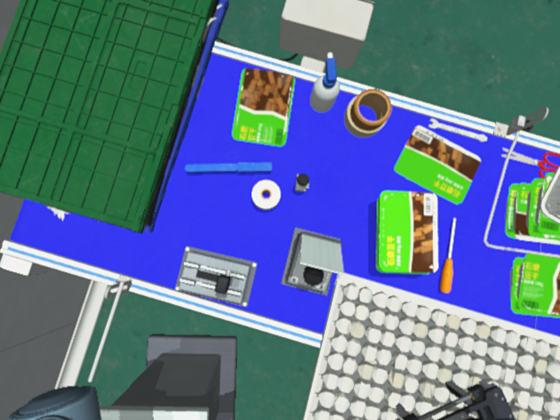

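Scene view: the gripper hides the selector (~190,275) and the knob (~250,270). Top view shows the selector at ~(216,276) with the lever block at ~(223,284), and the station at ~(315,260) with the knob at ~(313,275). Next I zoom in on the top view.

```bash
cat > h.py <<'E'
import numpy as np
from bench import robot
def cast(n,uv,z):
    c=robot.calibration(n);K=np.array(c["camera_matrix"]);T=np.array(c["camera_from_world"])
    R,t=T[:3,:3],T[:3,3];o=-R.T@t
    d=R.T@np.linalg.solve(K,[uv[0],uv[1],1.]);return o+d*(z-o[2])/d[2]
def proj(n,p):
    c=robot.calibration(n);K=np.array(c["camera_matrix"]);T=np.array(c["camera_from_world"])
    q=K@(T[:3,:3]@np.array(p,float)+T[:3,3]);return q[:2]/q[2]
E
python3 - <<'E'
import cv2
im=cv2.imread('pics/top0.png')[220:320,170:350]
cv2.imwrite('pics/crop0.png',cv2.resize(im,None,fx=4.4,fy=4.4,interpolation=cv2.INTER_CUBIC))
E
```

```text
(no output)
```

View pics/crop0.png

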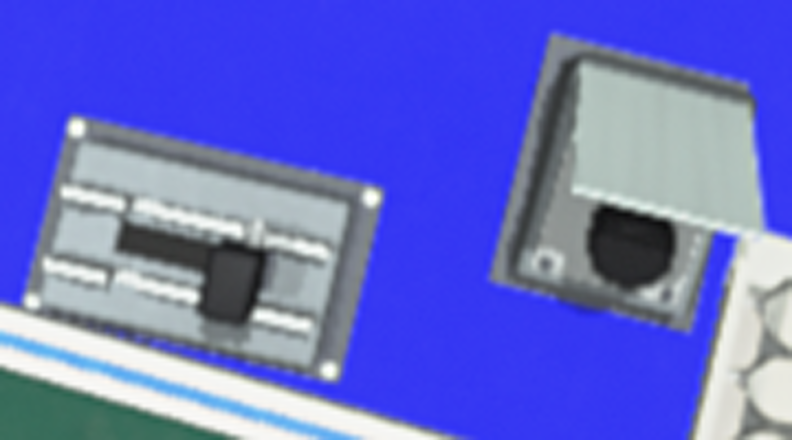

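```bash
python3 - <<'E'
from h import *
from scipy.spatial.transform import Rotation as Ro
def corners(px,z): return np.array([cast("top",[170+(a+.5)/4.4-.5,220+(b+.5)/4.4-.5],z)[:2] for a,b in px])
def frame(name,px,z):
    c=corners(px,z); ct=c.mean(0)
    # order: +x+y, +x-y, -x-y, -x+y
    y=(c[0]-c[1])+(c[3]-c[2]); x=(c[0]-c[3])+(c[1]-c[2])
    print(name,"ctr",ct.round(1),"yaw by y",np.degrees(np.arctan2(-y[0],y[1])).round(1),"by x",np.degrees(np.arctan2(x[1],x[0])).round(1),
      "size y",[np.linalg.norm(c[0]-c[1]).round(1),np.linalg.norm(c[3]-c[2]).round(1)],"x",[np.linalg.norm(c[0]-c[3]).round(1),np.linalg.norm(c[1]-c[2]).round(1)])
    yaw=np.arctan2(-y[0]+x[1],y[1]+x[0]); return ct,yaw
s,a=frame("sel",[(77,127),(371,197),(329,370),(33,301)],8)
k,b=frame("sta",[(552,33),(752,86),(690,330),(490,281)],6)
def W(o,yaw,p): c,s_=np.cos(yaw),np.sin(yaw); return np.array([o[0]+c*p[0]-s_*p[1],o[1]+s_*p[0]+c*p[1],p[2]])
r=np.radians(28); n=np.array([-np.sin(r),0,np.cos(r)])
L=W(s,a,[0,-30,133]); G=W(k,b,np.array([-5,0,69])+47*n); H=W(k,b,np.array([-5,0,69])+125*n+62*np.array([np.cos(r),0,np.sin(r)])); 
T=W(k,b,np.array([-5,0,69])+63*n)
for nm,p in (("lever",L),("levertop",L+[0,0,21]),("knob",G),("knobtop",T),("hood",H)):
    print(nm,p.round(1),"crop px",((proj("top",p)+.5-[170,220])*4.4-.5).round(0), "scene",proj("scene",p).round(0))
print(np.degrees([a,b]).round(1), "tool axes",Ro.from_quat(robot.get_state()["tool_rot"]).as_matrix().round(3).tolist())
E
```

```text
sel ctr [ 464.8 -167.5] yaw by y -11.7 by x -11.8 size y [np.float64(166.7), np.float64(166.0)] x [np.float64(97.0), np.float64(96.2)]
sta ctr [ 506.8 -397.1] yaw by y -12.8 by x -13.3 size y [np.float64(115.3), np.float64(113.2)] x [np.float64(140.9), np.float64(138.6)]
lever [ 458.7 -196.9  133. ] crop px [232. 282.] scene [186. 228.]
levertop [ 458.7 -196.9  154. ] crop px [227. 286.] scene [186. 219.]
knob [ 480.4 -391.   110.5] crop px [632. 243.] scene [249. 271.]
knobtop [ 473.1 -389.3  124.6] crop px [631. 260.] scene [245. 265.]
hood [ 498.1 -395.1  208.5] crop px [668. 218.] scene [257. 220.]
[-11.7 -13.1] tool axes [[0.914, 0.407, -0.0], [0.407, -0.914, 0.002], [0.0, -0.002, -1.0]]
```

```bash
python3 -m pendant '[[1,0,0,-5,0],[1,4,-3.5,-9,4],[1,8,-7,-9,8],[1,12,-10.5,-9,12],[1,16,-14,-9,17],[1,20,-17.5,-9,22],[1,24,-20.5,-9,27],[1,28,-23.5,-9,32],[1,32,-26.5,-9,35.7],[1,33.9,-28.4,-9,35.7],[1,33.9,-28.4,-9,35.7],[1,33.9,-28.4,-9,35.7]]'
python3 - <<'E'
from h import *
from scipy.spatial.transform import Rotation as Ro
import cv2
s=robot.get_state();print(np.round(s["tcp_pos"],1),Ro.from_quat(s["tool_rot"]).as_matrix().round(3).tolist())
im=robot.capture("scene"); cv2.imwrite('pics/s1.png',im[:,:,::-1])
E
```

```text
clock: 1.6
tcp_pos: [458.2, -197.0, 275.0]
tool_rot: [0.995, -0.102, -0.0, 0.0]
contact_force: [-0.2, 0.1, -0.6]
gripper_width: 93.8
grasp_force: 0.0
[ 458.2 -197.   275. ] [[0.979, -0.203, -0.001], [-0.203, -0.979, -0.0], [-0.001, 0.0, -1.0]]
```

View pics/s1.png

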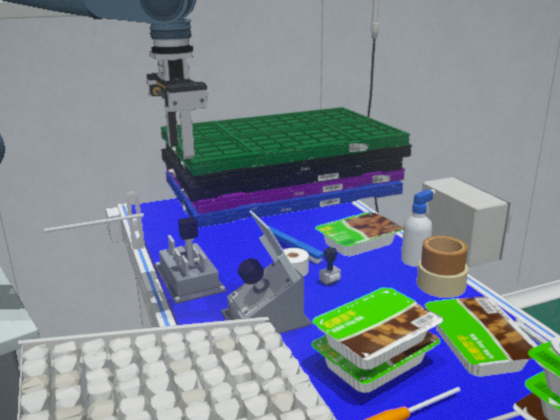

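The lever block is at about (187,228) and the knob at about (251,271). My predictions were (186,228) and (249,271), so the two views agree. I descend and grip the lever.

```bash
python3 -m pendant '[[1,0,0,4,0],[1,0,0,8,0],[1,0,0,11,0],[1,0,0,13.5,0],[1,0,0,15.5,0],[1,0,0,15.5,0],[0,0,0,15.5,0],[0,0,0,15.5,0],[0,0,0,15.5,0],[0,0,0,15.5,0],[0,0,0,15.5,0],[0,0,0,15.5,0],[0,0,0,15.5,0],[0,0,0,15.5,0]]'
```

```text
clock: 3.4
tcp_pos: [458.6, -196.5, 120.3]
tool_rot: [0.995, -0.102, 0.0, -0.0]
contact_force: [0.5, -0.8, 0.1]
gripper_width: 26.1
grasp_force: 30.0
```

```bash
python3 -m pendant '[[0,0,0,-0.7,0],[0,0,0,-1.4,0],[0,0,0,-2.0,0],[0,0,0,-2.0,0],[0,0,0,-2.0,0],[0,0,-1,-2.0,0],[0,0,-2,-2.0,0],[0,0,-3,-2.0,0],[0,0,-4,-2.0,0],[0,0,-5,-2.0,0],[0,0,-5.7,-2.0,0],[0,0,-6,-2.0,0],[0,0,-6,-2.0,0],[0,0,-6,-2.0,0]]'
```

```text
clock: 5.15
tcp_pos: [470.7, -137.5, 140.2]
tool_rot: [0.995, -0.102, -0.0, -0.0]
contact_force: [0.5, 0.6, -7.0]
gripper_width: 25.8
grasp_force: 30.0
```

```bash
python3 -m pendant '[[0,0,0,0.5,0],[0,0,0,1,0],[0,0,0,1.5,0],[0,0,0,1.9,0],[0,0,0,2.05,0],[0,0,0,2.05,0],[0,0,0,2.05,0]]'
```

```text
clock: 6.02
tcp_pos: [471.0, -137.9, 120.3]
tool_rot: [0.995, -0.102, 0.0, 0.0]
contact_force: [-0.3, 1.0, 0.4]
gripper_width: 26.2
grasp_force: 30.0
```

```bash
python3 -m pendant '[[1,0,0,2.05e-1,0],[1,0,0,0,0],[1,0,0,0,0],[1,0,0,0,0],[1,0,0,0,0],[1,0,0,-3,0],[1,0,0,-8,0],[1,0,0,-13,0],[1,0,0,-16,0],[1,0,0,-16,0],[1,0,0,-16,0]]'
python3 - <<'E'
from h import *
import cv2
print(proj("scene",[470.7,-137.9,133]),proj("scene",[470.7,-137.9,147]))
im=robot.capture("scene")[180:300,130:300,::-1]; cv2.imwrite('pics/s2.png',cv2.resize(im,None,fx=4.5,fy=4.5,interpolation=cv2.INTER_CUBIC))
E
```

```text
clock: 7.4
tcp_pos: [470.0, -137.4, 277.9]
tool_rot: [0.995, -0.102, -0.001, -0.001]
contact_force: [-0.2, -0.3, 0.2]
gripper_width: 94.3
grasp_force: 0.0
[178.32808254 217.91201435] [177.77045418 211.88887775]
```

View pics/s2.png

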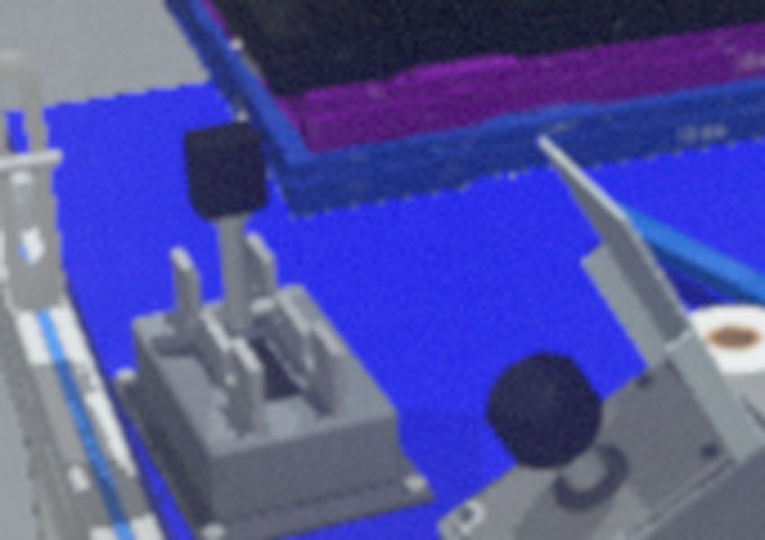

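Lever block is now at (180,218), against a predicted (178,218) seated and about 212 if unseated, so it is home in the new notch. The rows cannot tilt the tool. A vertical tool still works: at TCP z ≥ 112 the gripper body passes over the hood edge at 208, and the fingertips still reach the upper half of the head.

```bash
python3 -m pendant '[[1,1,4,0,0],[1,2,8,0,0],[1,3,13,0,0.5],[1,4,18,0,1],[1,5,22,0,1.3],[1,5.65,24.6,0,1.3],[1,5.65,24.6,0,1.3],[1,5.65,24.6,0,1.3],[1,5.65,24.6,4,1.3],[1,5.65,24.6,8,1.3],[1,5.65,24.6,10,1.3],[1,5.65,24.6,12,1.3],[1,5.65,24.6,13,1.3],[1,5.65,24.6,13,1.3],[1,5.65,24.6,13,1.3]]'
python3 - <<'E'
from h import *
import cv2
im=robot.capture("scene")[160:300,190:360,::-1]; cv2.imwrite('pics/s3.png',cv2.resize(im,None,fx=4.2,fy=4.2,interpolation=cv2.INTER_CUBIC))
E
```

```text
clock: 9.32
tcp_pos: [476.7, -390.8, 151.0]
tool_rot: [0.994, -0.113, 0.001, 0.001]
contact_force: [0.4, 0.6, -0.3]
gripper_width: 94.4
grasp_force: 0.0
```

View pics/s3.png

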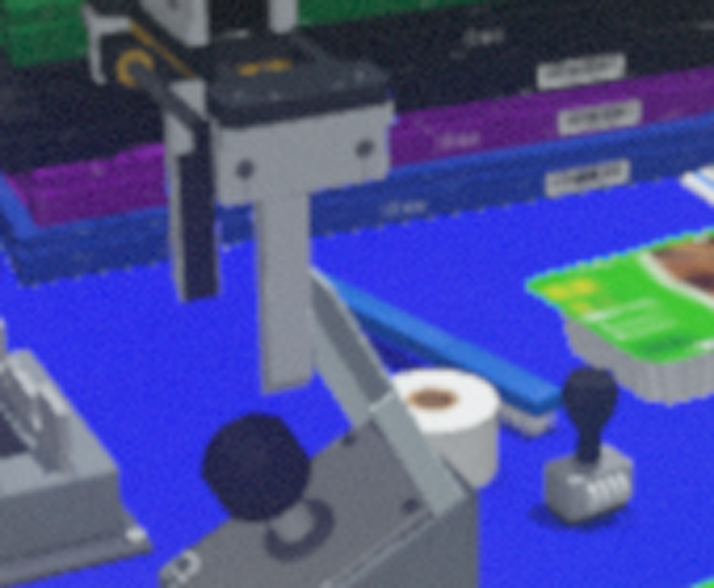

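The gripper hangs over the knob (head at crop 255,465). The fingers straddle it and clear the hood edge at (315,275). I lower until the body just passes above the hood edge.

```bash
python3 -m pendant '[[1,-0.15,-0.1,1,0],[1,-0.15,-0.1,2,0],[1,-0.15,-0.1,3,0],[1,-0.15,-0.1,3.5,0],[1,-0.15,-0.1,3.7,0],[1,-0.15,-0.1,3.7,0],[1,-0.15,-0.1,3.7,0]]'
```

```text
clock: 10.25
tcp_pos: [475.1, -389.0, 113.2]
tool_rot: [0.994, -0.113, 0.0, 0.0]
contact_force: [-0.1, 0.3, 0.3]
gripper_width: 93.9
grasp_force: 0.0
```

```bash
python3 -m pendant '[[0.4,0,0,0,0],[0.4,0,0,0,0],[0,0,0,0,0],[0,0,0,0,0],[0,0,0,0,0],[0,0,0,0,0],[0,0,0,0,0],[0,0,0,0,0]]'
```

```text
clock: 11.25
tcp_pos: [474.9, -388.8, 112.7]
tool_rot: [0.994, -0.113, -0.0, -0.0]
contact_force: [-0.1, 0.1, 0.5]
gripper_width: 17.2
grasp_force: 0.0
```

```bash
python3 - <<'E'
from h import *
import cv2
print(robot.get_state()["gripper_width"])
a=robot.capture("scene")[190:310,200:320,::-1]; b=robot.capture("top")[220:320,270:370,::-1]
cv2.imwrite('pics/s4.png',np.hstack([cv2.resize(i,(400,400),interpolation=cv2.INTER_CUBIC) for i in (a,b)]))
E
```

```text
17.2131833509829
```

View pics/s4.png

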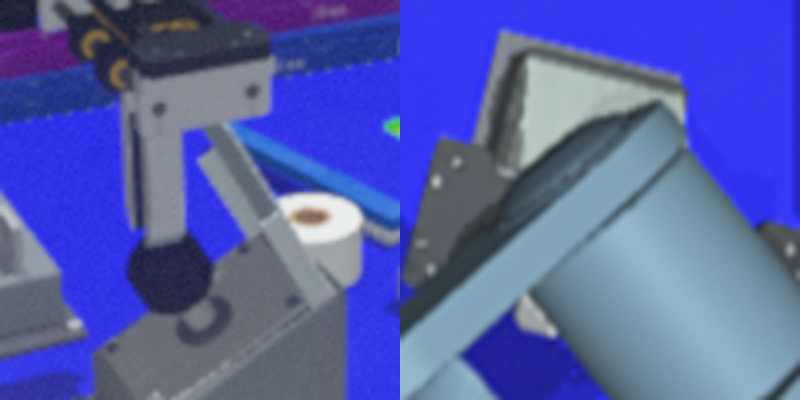

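```bash
python3 - <<'E'
from h import *
print("tcp proj",proj("scene",[474.9,-388.8,112.7]),"finger outer tip",proj("scene",[472,-407,112.7]))
for z in (100,110.5,120): print(z,cast("scene",[251,271.4],z).round(1),cast("top",[170+632/4.4,220+243/4.4],z).round(1))
import cv2
im=cv2.imread('pics/s1.png'); 
m=(im.max(2)<75).astype(np.uint8)
n,l,st,c=cv2.connectedComponentsWithStats(m[240:310,225:290])
for i in range(1,n):
    if st[i,4]>60: print("scene dark",st[i]+[225,240,0,0,0],c[i]+[225,240])
im=cv2.imread('pics/top0.png'); m=(im.max(2)<75).astype(np.uint8)
n,l,st,c=cv2.connectedComponentsWithStats(m[255:300,290:340])
for i in range(1,n):
    if st[i,4]>60: print("top dark",st[i]+[290,255,0,0,0],c[i]+[290,255])
E
```

```text
tcp proj [245.65323803 270.41627853] finger outer tip [249.97572258 274.79042489]
100 [ 493.  -378.7  100. ] [ 478.7 -393.3  100. ]
110.5 [ 482.6 -394.6  110.5] [ 479.4 -392.   110.5]
120 [ 473.2 -408.9  120. ] [ 480.  -390.8  120. ]
scene dark [244 274  18   9  81] [252.         278.24691358]
top dark [304 267  19  19 281] [312.71530249 275.71174377]
```

```bash
python3 - <<'E'
from h import *
yaw=np.radians(-13); tx=np.array([np.cos(yaw),np.sin(yaw),0]); ty=np.array([np.sin(yaw),-np.cos(yaw),0])
def show(t,half,off,sc):
    for h in (half,half+12.5,-half):
        for x in (-8,8): print(h,x,((proj("scene",t+h*ty+x*tx)-off)*sc).round(0), "top+90",((proj("scene",t+h*ty+x*tx+[0,0,90])-off)*sc).round(0))
show(np.array([476.7,-390.8,151]),47,[190,160],4.2); print()
show(np.array([474.9,-388.8,112.7]),8.6,[200,190],3.33)
s=robot.get_state(); print(s["clock"],s["gripper_width"],s["grasp_force"],np.round(s["contact_force"],2),np.round(s["tcp_pos"],1))
E
```

```text
47 -8 [259. 436.] top+90 [252. 234.]
47 8 [296. 428.] top+90 [289. 227.]
59.5 -8 [271. 450.] top+90 [263. 245.]
59.5 8 [307. 442.] top+90 [302. 238.]
-47 -8 [182. 345.] top+90 [172. 155.]
-47 8 [216. 338.] top+90 [207. 149.]

8.6 -8 [144. 278.] top+90 [137. 126.]
8.6 8 [171. 272.] top+90 [166. 121.]
21.1 -8 [152. 288.] top+90 [146. 135.]
21.1 8 [180. 282.] top+90 [174. 130.]
-8.6 -8 [133. 264.] top+90 [126. 114.]
-8.6 8 [160. 258.] top+90 [154. 109.]
11.35 9.60970189723713 0.0 [-0.47  0.05 -0.2 ] [ 474.9 -388.8  112.8]
```

```bash
python3 - <<'E'
from h import *
yaw=np.radians(-13); tx=np.array([np.cos(yaw),np.sin(yaw),0]); ty=np.array([np.sin(yaw),-np.cos(yaw),0])
t=np.array([474.9,-388.8,112.7])
for y in (40,88):
  for h in (97,107,117,127): print(y,h,[proj("scene",t+y*ty+x*tx+[0,0,h]).round(0).tolist() for x in (-37.5,37.5)])
print("fingertip")
for h in (0,10,20,30): print(h,[proj("scene",t+21*ty+x*tx+[0,0,h]).round(0).tolist() for x in (-8,8)])
print("hood",proj("scene",[498.1,-395.1,208.5]),[proj("scene",[498.1+e*np.sin(-yaw)*44,-395.1+e*44*np.cos(yaw),208.5]).round(0).tolist() for e in (-1,1)])
E
```

```text
40 97 [[231.0, 234.0], [272.0, 226.0]]
40 107 [[231.0, 229.0], [272.0, 221.0]]
40 117 [[230.0, 223.0], [272.0, 216.0]]
40 127 [[230.0, 218.0], [272.0, 210.0]]
88 97 [[241.0, 246.0], [284.0, 237.0]]
88 107 [[241.0, 240.0], [284.0, 232.0]]
88 117 [[241.0, 235.0], [284.0, 226.0]]
88 127 [[240.0, 229.0], [284.0, 220.0]]
fingertip
0 [[246.0, 277.0], [254.0, 275.0]]
10 [[245.0, 272.0], [254.0, 270.0]]
20 [[245.0, 267.0], [254.0, 265.0]]
30 [[245.0, 262.0], [253.0, 260.0]]
hood [256.52156379 220.03289813] [[266.0, 229.0], [248.0, 211.0]]
```

The image puts the fingertips about 25 mm above the reported TCP. The body bottom is offset by the same amount, so the fingers closed just over the head without touching it. I reopen, go 22 mm lower and close again.

```bash
python3 -m pendant '[[1,0,0,0,0],[1,0,0,0,0],[1,0,0,0,0],[1,0,0,0,0],[1,0,0,0,0],[1,0,0,0,0],[1,0,0,0.7,0],[1,0,0,1.4,0],[1,0,0,1.9,0],[1,0,0,2.2,0],[1,0,0,2.2,0],[0.3,0,0,2.2,0],[0.3,0,0,2.2,0],[0.3,0,0,2.2,0],[0.3,0,0,2.2,0],[0.3,0,0,2.2,0],[0.3,0,0,2.2,0]]'
```

```text
clock: 13.48
tcp_pos: [474.7, -389.8, 90.8]
tool_rot: [0.994, -0.113, 0.0, 0.001]
contact_force: [0.3, -3.8, -0.6]
gripper_width: 40.5
grasp_force: 30.0
```

```bash
python3 -m pendant '[[0,-0.1,0,-0.2,0],[0,-0.25,0,-0.5,0],[0,-0.4,0,-0.8,0],[0,-0.55,0,-1.05,0],[0,-0.7,0,-1.3,0],[0,-0.85,0,-1.6,0],[0,-0.85,0,-1.6,0],[0,-0.85,0,-1.6,0]]'
python3 - <<'E'
from h import *
import cv2
r=np.radians(28);n=np.array([-np.sin(r)*np.cos(np.radians(13)),np.sin(r)*np.sin(np.radians(13)),np.cos(r)])
print([proj("scene",np.array([480.4,-391,110.5])+d*n).round(1).tolist() for d in (0,18)])
a=robot.capture("scene")[190:310,200:320,::-1]
cv2.imwrite('pics/s5.png',cv2.resize(a,(500,500),interpolation=cv2.INTER_CUBIC))
E
```

```text
clock: 14.48
tcp_pos: [467.0, -388.0, 105.7]
tool_rot: [0.994, -0.113, 0.001, 0.001]
contact_force: [3.9, -6.6, -8.8]
gripper_width: 40.4
grasp_force: 29.9
[[248.9, 271.0], [244.2, 264.3]]
```

View pics/s5.png

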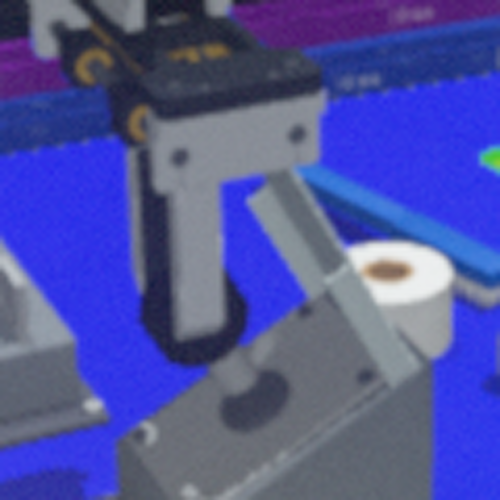

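The knob head has moved to (246.5,265), matching full travel, with about 10 N along its axis. I hold it for a second, return it home, release and withdraw.

```bash
python3 -m pendant '[[0,0,0,0,0],[0,0,0,0,0],[0,0,0,0,0],[0,0,0,0,0],[0,0,0,0,0],[0,0,0,0,0],[0,0.2,0,0.4,0],[0,0.4,0,0.8,0],[0,0.6,0,1.15,0],[0,0.75,0,1.4,0],[0,0.85,0,1.6,0],[0,0.85,0,1.6,0],[0,0.85,0,1.6,0]]'
```

```text
clock: 16.15
tcp_pos: [474.7, -389.8, 90.8]
tool_rot: [0.994, -0.113, 0.0, 0.001]
contact_force: [-0.8, -4.9, -2.5]
gripper_width: 40.7
grasp_force: 30.0
```

```bash
python3 -m pendant '[[1,0,0,0,0],[1,0,0,0,0],[1,0,0,0,0],[1,0,0,0,0],[1,0,0,0,0],[1,0,0,0,0],[1,0,0,0,0],[1,0,0,-2,0],[1,0,0,-5,0],[1,0,0,-10,0],[1,0,0,-15,0],[1,0,0,-20,0],[1,0,0,-20,0],[1,0,0,-20,0]]'
python3 - <<'E'
from h import *
import cv2
a=robot.capture("scene")[190:310,140:300,::-1]
cv2.imwrite('pics/s6.png',cv2.resize(a,None,fx=4,fy=4,interpolation=cv2.INTER_CUBIC))
E
```

```text
clock: 17.9
tcp_pos: [474.7, -388.6, 291.0]
tool_rot: [0.994, -0.113, 0.0, 0.0]
contact_force: [0.6, -0.2, -0.4]
gripper_width: 94.2
grasp_force: 0.0
```

View pics/s6.png

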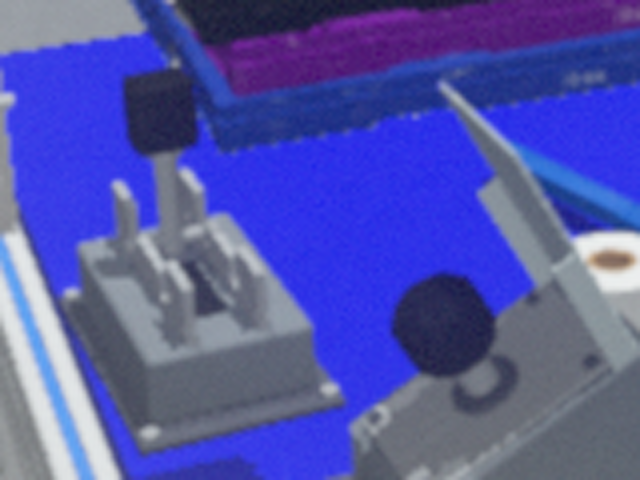

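The knob head is back at (251,271), its home pixel, and the lever block is still seated at (180,218). The gripper is clear of everything.

```bash
python3 -c "
from bench import robot
print(robot.finish_job())"
```

```text
the job is handed in; nothing more can be done
None
```

The job is handed in (no verdict came back): the lever sits in the new notch, the knob was pulled about 17 of its 18 mm for about a second and is back home, and the arm, which never went near the bystanders, is clear.

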